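Set up the desk radio and hold its antenna home

ROBOT

A 6-joint arm with a two-finger parallel gripper is mounted at the origin on the work surface. World frame = base frame: x ahead of the robot, y to its left, z up, the work surface at z = 0. Lengths are in m, angles in rad, forces in N, time in s.
With the tool pointing down it reaches from about 0.35 to 0.975 m from the base axis. Payload 4.9 kg.
Tool frame: the origin (TCP) lies on the mounting face of the last link; the fingertips stand 173 mm ahead of it and the grasp point (between the pads) lies 155 mm ahead of it (tcp_to_tips is the distance from the TCP to the fingertips, in m); z points along the fingers, y is the line along which they close (so a half turn about z gives the same grasp; the last joint's range is limited). The gripper opens to 85 mm and grips with 20 to 120 N. Pads are 22 mm wide; open, the fingers measure 114 mm over their backs; the gripper's body (76 mm by 85 mm) begins 54 mm behind the grasp point. The pads swing forward as they close: fully open they stand 13 mm farther back than shut.
Start: joints at [-1.378, 0.053, 1.613, -0, 1.476, -0.119], TCP at [0.192, -0.595, 0.405] pointing down, gripper open.
Joint ranges: [-3.01, 3.01], [-1.01, 2.22], [0.06, 2.58], [-1.02, 4.17], [0.09, 2.62], [-3.14, 3.14]. Speed limits (rad/s): [2.57, 2.57, 3.14, 3.14, 3.14, 3.14].

INTERFACE

Orientations are given as a unit quaternion [x, y, z, w].
In Python, from cell import * gives the robot as it stands.
- The arm moves only by the tool play_rows, never from a script. Its argument "deltas" is text: rows parted by semicolons, each of 4 numbers parted by spaces: the shift along the tool's x, y, z in mm, then the turn about the tool's z in rad. A call has 1 to 5 rows; each row shifts and turns the commanded pose from where the row before left it, along the tool's axes as they then stand; what a row does not reach is not made up. A row lasts 1/8 s, in which the tool goes at most 62.5 mm and 10.7 degrees, less where a joint would pass 70% of its speed; a pose out of reach is approached as far as the arm can. A call with a gripper value outside its range is refused whole. "jaw" is the finger opening in mm, from 0 to 85.4, set as the call begins (left out, the last holds). The fingers move at their own pace and stop on an object; "grip_force" is the grip in N (left out, the last holds). Time passes only in rows, so rows that do not move let the fingers close. It gives the time, the measured TCP pose, the force and the opening at its end, in the units of the state.
- observe(): the state, without advancing time (a new reading comes with each control period).
- grab_frame(name): name is "scene" or "top"; returns a dict with "img" (384x512x3 uint8, red, green, blue), "z_map" (384x512 float32, m along the optical axis (not along the pixel's ray), 0 where there is no reading), "K" (3x3 intrinsics, pixels), "origin" and "orientation" of the camera in the world. Camera axes: x right, y down, z forward; pixel columns grow to the right and rows downward; lengths in m; the calibration is good to about 2 mm. A picture is of the moment at which its call begins.
- hand_in(): hands the job in, once; it reports no verdict.
The state is a dict: "time": time; "joints": joint angles; "qd": joint speeds; "tau": joint torques, N m; "position": TCP position; "ee_rot": TCP orientation; "contact_force": force on the tool from outside, world axes, zero at the start; "moment": the same for the moment, N m; "opening": finger opening in m.
Only numpy, scipy, OpenCV 4.12 (cv2) and the standard library are available. Lean on these libraries where they do the work, as an engineer would, in place of code of your own. Each camera call takes 0.05 s, during which the arm holds its last target. There are 200 camera calls.

TASK

Press the small recessed button on top of the desk radio fully down with the tip of the stylus, then stand the stylus back in its holder and let go of it. Next take the stub antenna, push it squarely down onto the radio's tilted stud until it snaps on, and go on pushing until its spring collar is right down. Finish while still gripping the antenna and pressing it fully home against the spring, and leave the other things on the desk where they are.

Things in the scene. Friction and masses are not known exactly. Their poses are not given: they have to be found in the camera images.
- radio: grey desk radio, fixed: low housing 130 mm (its x) by 190 mm (y), top 40 mm above the desk, turned up to 0.4 rad. Origin: centre of its underside; x to its back (its front faces the robot at yaw 0), y to its left, z up. A square black pod (56 by 56 mm, top at 54 mm) on its right half carries the button; a sloping grey block on its left half carries the antenna stud.
- button_recess (a point): centre of the mouth of the round recess (16 mm wide) in the top of the black pod, 54 mm above the desk; radio frame (-15, -55, 54) mm. In it sits the white button, 13 mm across, its top 7 mm below the mouth, pressed straight down. Fingers do not fit; the stylus tip does.
- set_button (a joint): travel of the recessed button in m: 0 at rest, 0.004 fully down (about 5 N); springs back.
- stud: brass antenna stud on the radio's sloping block, tilted 0.44 rad (25 degrees) towards the radio's front. Origin: its foot, middle of the 44 mm square sloping face; radio frame (-5, 50, 64) mm. z: outwards along its axis. 27 mm long, 10 mm thick, conical tip; two spring barbs at its sides reach 10 mm from the axis, undersides 14 mm above the foot. Steel spring collar (30 mm across) round the foot.
- collar (a joint): travel in m of the spring collar along the stud: 0 at rest, top 10 mm above the foot; 0.006 right down. It pushes back with 2 N at 0, 14 N at 0.006. The antenna's mouth meets it 10 mm above the foot, snaps on at 8 mm (let go, it springs back to about 0.0015) and is fully home at 4 mm. Passing the barbs takes up to about 10 N.
- holder: dark wooden stylus holder, fixed block 60 by 60 by 52 mm high; origin at the centre of its underside, z up. A round upright hole, 19 mm wide and 49 mm deep, is in the middle of its top.
- stylus_handle (a point): the stylus, upright in the holder, hanging by its collar on the holder's top. This point is on its axis in the grey handle, 72 mm above the tip; z points up along it. Handle: 14 mm thick, from 50 to 100 mm above the tip. Collar: 28 mm wide, 45 to 50 mm above the tip. Below it a thin steel shaft 8 mm thick, the last 11 mm being 6 mm thick. 50 g.
- stylus_tip (a point): the stylus's flat lower end, on its axis; 7 mm above the desk when it stands in the holder.
- antenna_neck (a point): the stub antenna, standing mouth down on the desk. This point is on its axis in the black neck, 52 mm above the mouth; z points up along it. Neck: 16 mm thick, from 30 to 80 mm above the mouth. Below it an aluminium cup, 32 mm wide and 30 mm high, open below. 60 to 130 g.
- antenna_mouth (a point): centre of the open lower end of the antenna's cup, level with its rim. The mouth is 20 mm wide at the rim, narrowing to a lip 16 mm wide 2 to 6 mm inside, wider again above; the stud goes in here. Its roof is 27 mm up.
- water_bottle: bystander: clear water bottle, 64 mm wide and 190 mm high, upright; origin at its underside
- stapler: bystander: black stapler, 140 by 36 by 50 mm; origin at its underside
- mouse: bystander: black computer mouse, 100 by 60 by 35 mm; origin at its underside
- note_block: bystander: white block of note paper, 75 by 75 by 35 mm; origin at its underside
There are look-alikes about, which are no part of the job. There is more than one size of the holder; the job needs the middle-sized.

How it is judged:
On the way, in this order (a step that is already met when the one before it is completed fails the run):
1. the recessed button is pressed down (over 3 of its 4 mm) with the stylus (value of joint set_button above 0.003 m and contact force between stylus and radio above 1 N), for 0.1 s.
2. the stylus stands in its holder again, let go (horizontal distance between stylus_tip and holder below 0.01 m and z of stylus_tip in the frame of holder below 0.012 m and angle between stylus's own z axis and vertical below 0.12 rad and contact force between the fingers and stylus below 0.1 N and value of joint set_button below 0.001 m), for 0.2 s.
3. the antenna has snapped onto the stud, square to it (z of antenna_mouth in the frame of stud below 0.0075 m and x of antenna_mouth in the frame of stud between -0.004 and 0.004 m and y of antenna_mouth in the frame of stud between -0.004 and 0.004 m and angle between the z axis of antenna and the z axis of stud, either way round below 0.12 rad), for 0.1 s.
At the end, for the whole second after the job is handed in: Through the last second the gripper holds the antenna on the stud (within 4 mm of its axis, square within 0.12 rad) at rest, with the spring collar pressed over 4.2 of its 6 mm; the button is up; the stylus stands in its holder (tip within 10 mm of the middle, tilt under 0.12 rad) (all of step 3 and horizontal distance between stylus_tip and holder below 0.01 m and z of stylus_tip in the frame of holder below 0.012 m and angle between stylus's own z axis and vertical below 0.12 rad and value of joint collar above 0.0042 m and contact force between the fingers and antenna above 3 N and contact force between antenna and radio above 5 N and linear speed of antenna below 0.02 m/s and value of joint set_button below 0.001 m); the arm keeps its last pose, push and grip.
It fails at once if the water bottle is moved more than 30 mm or tipped (distance of water_bottle from where it was at the start of the episode above 0.03 m or angle between water_bottle's own z axis and vertical above 0.4 rad).
It fails at once if the stapler is moved more than 30 mm or tipped (distance of stapler from where it was at the start of the episode above 0.03 m or angle between stapler's own z axis and vertical above 0.4 rad).
It fails at once if the mouse is moved more than 30 mm or tipped (distance of mouse from where it was at the start of the episode above 0.03 m or angle between mouse's own z axis and vertical above 0.4 rad).
It fails at once if the note block is moved more than 30 mm or tipped (distance of note_block from where it was at the start of the episode above 0.03 m or angle between note_block's own z axis and vertical above 0.4 rad).
It also fails if it takes over 61 s, if anything falls off the work surface, if the arm or the gripper's body presses on something with over 40 N, if the wrist force passes 120 N, or if a joint passes its speed limit or range.

## Working session

There is one attempt and no reset: what is moved stays moved. The work goes in short steps, Python scripts to look and compute and a tool call to move; the robot and the scene stay as the last step left them, time stands still between calls to the robot, and variables do not carry over. Pictures are saved under pics/ and viewed, on a budget of 17 in all, crops included, one or two more only if the job needs it, and the job is handed in when it is done.

Besides the shell and the picture viewer there is one more tool, called after "Request:" as name(argument=value, ...) on one line, values as JSON. play_rows: Moves the arm, as the interface text tells. Its arguments: {"type":"object","properties":{"deltas":{"type":"string"},"jaw":{"type":"number"},"grip_force":{"type":"number"}},"required":["deltas"]}

```bash
mkdir -p pics; ls; cat > h.py <<'E'
from cell import *
import numpy as np, cv2
from scipy.spatial.transform import Rotation as R
def cloud(f):
    K=f["K"];z=f["z_map"];v,u=np.mgrid[:z.shape[0],:z.shape[1]]
    P=np.stack([(u-K[0][2])/K[0][0]*z,(v-K[1][2])/K[1][1]*z,z],-1)
    return P@R.from_quat(f["orientation"]).as_matrix().T+np.array(f["origin"])
E
python3 - <<'E'
from h import *
import pickle
print(observe())
for n in("scene","top"):
    f=grab_frame(n);pickle.dump(f,open(n+'.pkl','wb'));print(n,f["K"],f["origin"],f["orientation"])
    cv2.imwrite(f'pics/{n}0.png',cv2.resize(f["img"][:,:,::-1],(800,600),interpolation=cv2.INTER_CUBIC))
E
```

```text
pics
{'time': 0.0, 'joints': array([-1.37796811e+00,  5.33493536e-02,  1.61428962e+00,  2.58514139e-05,
        1.47601729e+00, -1.18976439e-01]), 'qd': array([-4.18701890e-04, -2.74161441e-04, -1.09398609e-03, -6.31387367e-05,
       -2.43235561e-05, -7.92497097e-04]), 'tau': array([-5.41773752e-04, -3.93679869e+01, -3.70176566e+01, -1.12606640e-04,
        7.24849873e-03,  3.41394966e-06]), 'position': array([ 0.19170035, -0.59459078,  0.40346993]), 'ee_rot': array([ 9.87871493e-01,  1.55270244e-01, -2.52340419e-05, -1.03157761e-03]), 'contact_force': array([-0.82179871, -0.66236743,  0.18533745]), 'moment': array([ 0.0480396 , -0.02469902,  0.03577761]), 'opening': 0.08523463065273337}
scene [[487.92226559   0.         260.34542912]
 [  0.         487.92226559 190.33901949]
 [  0.           0.           1.        ]] [ 1.28449558 -0.18325649  1.00127948] [ 0.73810851  0.5788962  -0.21164884 -0.27437163]
top [[475.57859024   0.         259.57320912]
 [  0.         475.57859024 188.85232934]
 [  0.           0.           1.        ]] [ 0.41283309 -0.01295836  1.4351196 ] [ 0.71235092 -0.70074067  0.0234662  -0.03111298]
```

View pics/scene0.png

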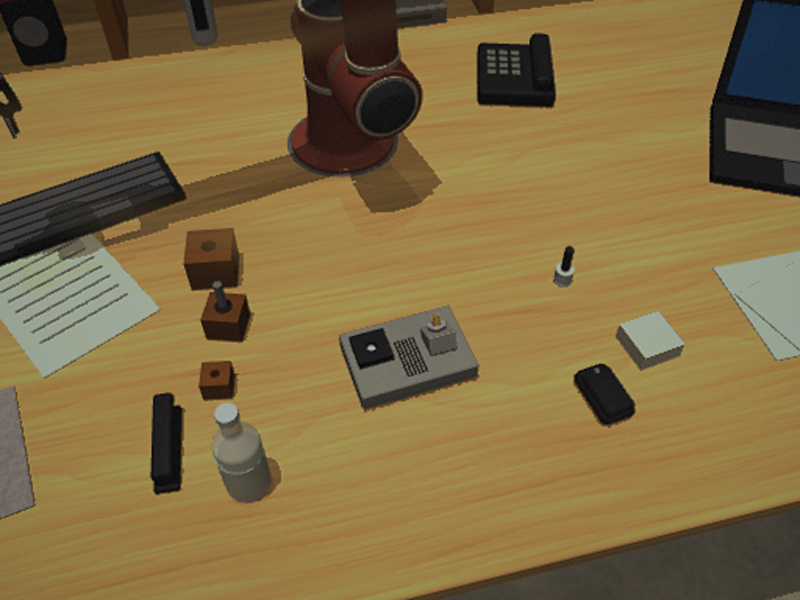

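View pics/top0.png

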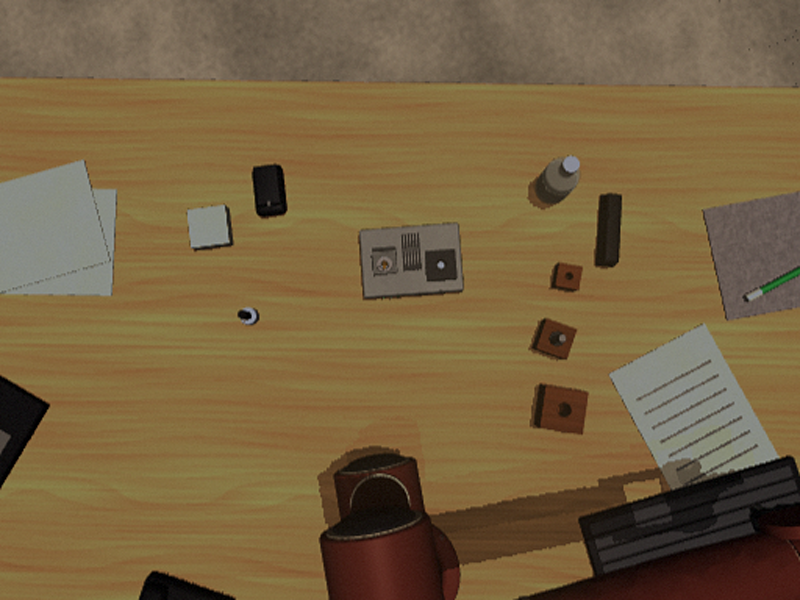

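The scene view shows three holders: large (212,255), one with the stylus (225,315), and small (216,380). The stylus stands in the middle one, so that is the holder I need. In the top view the antenna is at (248,316), the radio's pod at (440,265) and the stud block at (384,262). Next I'll measure these and crop the middle holder to confirm it.

```bash
cat > m.py <<'E'
from h import *
import pickle
F={n:pickle.load(open(n+'.pkl','rb')) for n in("scene","top")}
C={n:cloud(F[n]) for n in F}
def box(n,u0,u1,v0,v1,zl,zh,dil=0):
    s=0.64;P=C[n][int(v0*s):int(v1*s),int(u0*s):int(u1*s)].reshape(-1,3)
    return P[(P[:,2]>zl)&(P[:,2]<zh)]
def rect(P):
    r=cv2.minAreaRect((P[:,:2]*1000).astype(np.float32)); return np.round(r[0],1),np.round(r[1],1),round(r[2],1),len(P),P[:,2].mean().round(4)
for n,b in(("top",(340,480,210,310)),("scene",(325,490,295,415))):
    print(n,'radio',rect(box(n,*b,.034,.046)),'pod',rect(box(n,*b,.050,.058)),'all',rect(box(n,*b,.03,.1)))
    print(' stud',rect(box(n,*b,.078,.12)))
for n,b in(("top",(525,585,310,365)),("scene",(198,255,275,345))):
    print(n,'hold',rect(box(n,*b,.046,.0565)),'styl',rect(box(n,*b,.065,.104)),'tip',rect(box(n,*b,.098,.13)))
for n,b in(("top",(525,595,375,440)),("scene",(180,245,222,292))): print(n,'big',rect(box(n,*b,.04,.09)))
for n,b in(("top",(545,590,255,298)),("scene",(195,240,355,402))): print(n,'small',rect(box(n,*b,.03,.09)))
for n,b in(("top",(230,265,300,330)),("scene",(550,580,240,292))):
    P=box(n,*b,.008,.12);print(n,'ant cup',rect(box(n,*b,.024,.034)),'neck',rect(box(n,*b,.04,.072)),'top',rect(box(n,*b,.074,.2)),P[:,2].max())
img=F["scene"]["img"][:,:,::-1]
a=cv2.resize(img[140:260,110:230],(400,400),interpolation=cv2.INTER_CUBIC);b=cv2.resize(img[180:270,205:325],(400,300),interpolation=cv2.INTER_CUBIC)
cv2.imwrite('pics/crop1.png',np.hstack([a,np.vstack([b,np.zeros((100,400,3),np.uint8)])]))
E
python3 m.py
```

```text
top radio (array([589. ,  -5.4]), array([130.8, 189.8]), 4.9, 2080, np.float64(0.04)) pod (array([580.7, -11.8]), array([158.7,  57.3]), 89.6, 316, np.float64(0.054)) all (array([589.1,  -5.2]), array([131.5, 190.3]), 5.2, 2799, np.float64(0.0441))
 stud (array([582.1,  46.6]), array([30.1, 15.8]), 12.4, 19, np.float64(0.0834))
scene radio (array([591.5,  -5.4]), array([136.1, 191.1]), 5.6, 2492, np.float64(0.0401)) pod (array([583.4, -11.8]), array([160.4,  63.1]), 88.1, 504, np.float64(0.0541)) all (array([591.5,  -5.4]), array([136.1, 191.1]), 5.6, 3452, np.float64(0.0447))
 stud (array([584.5,  42.5]), array([21.7, 30.8]), 75.1, 40, np.float64(0.083))
top hold (array([ 444.9, -277.3]), array([60.9, 60. ]), 71.1, 353, np.float64(0.0516)) styl (array([ 444.5, -273.7]), array([11.7,  6.3]), 13.0, 15, np.float64(0.0889)) tip (array([ 444.2, -275.6]), array([11.2, 12.1]), 0.0, 23, np.float64(0.1058))
scene hold (array([ 447.4, -278.4]), array([63. , 64.8]), 71.9, 392, np.float64(0.052)) styl (array([ 451.3, -276.7]), array([ 7.9, 13.8]), 9.0, 63, np.float64(0.0854)) tip (array([ 447.9
[... 243 characters left out ...]
all (array([ 563.6, -302.3]), array([46.5, 45.5]), 79.8, 228, np.float64(0.039))
scene small (array([ 565.3, -302.7]), array([46., 50.]), 80.4, 334, np.float64(0.0385))
top ant cup (array([479.6, 302.1]), array([27.6, 30.9]), 74.4, 51, np.float64(0.0299)) neck (array([478.9, 297.2]), array([ 4.4, 13.3]), 80.8, 16, np.float64(0.0581)) top (array([479.2, 302.4]), array([12.5, 12.2]), 42.3, 23, np.float64(0.0804)) 0.085665050366027
scene ant cup (array([482.3, 301.8]), array([30.4, 32.2]), 58.6, 73, np.float64(0.0295)) neck (array([485.5, 301.8]), array([16.9, 14.2]), 76.2, 50, np.float64(0.0559)) top (array([481.7, 301.9]), array([13.9, 19.7]), 54.9, 28, np.float64(0.0786)) 0.08472445062993672
```

View pics/crop1.png

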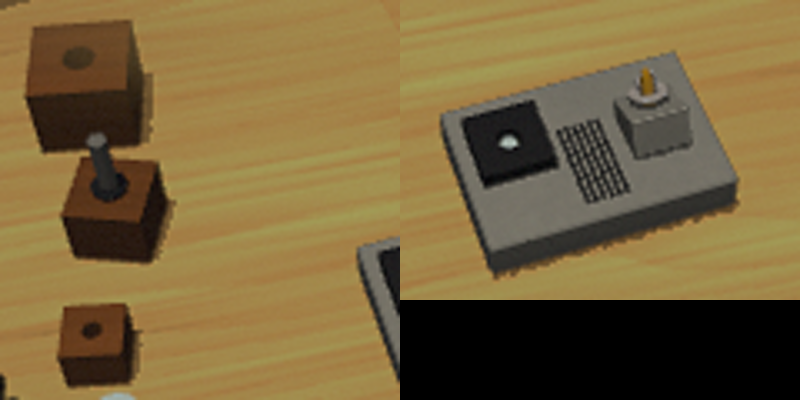

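The measured sizes match the given ones: radio 131×190, holder 60×60 with its top at 52, and antenna cup about 31 wide at height 30. The crop confirms that the 60 mm holder carries the stylus. The others measure about 79 mm and 46 mm, so they are the look-alikes. The radio's yaw is about 0.091 rad. I'll move above the stylus with the tool x axis turned to match that yaw.

Request:
play_rows(deltas="0 0 0 0.11;0 0 0 0.11;35 -37 13 0;35 -37 13 0;35 -37 13 0", jaw=60, grip_force=40)

```text
time: 0.72
position: [0.2867, -0.4733, 0.3647]
ee_rot: [0.999, 0.046, -0.0, -0.0]
contact_force: [1.2, -0.1, 0.0]
opening: 0.0601
```

Request:
play_rows(deltas="35 -36 13 0;35 -36 13 0;35 -36 13 0;35 -36 13 0;36 -36 12 0")

```text
time: 1.35
position: [0.4454, -0.2777, 0.3009]
ee_rot: [0.999, 0.046, -0.0, -0.0]
contact_force: [0.6, 0.1, -0.3]
opening: 0.0603
```

```bash
cat > m2.py <<'E'
from h import *
import pickle
F={n:pickle.load(open(n+'.pkl','rb')) for n in("scene","top")}
for n,b in(("top",(425,455,250,280)),("scene",(355,385,335,360))):
    f=F[n];s=.64;im=f["img"].astype(int);b=[int(x*s) for x in b]
    sub=im[b[2]:b[3],b[0]:b[1]].min(-1);v,u=np.where(sub>(110 if n=="scene" else 90));
    P=cloud(f)[v+b[2],u+b[0]];print(n,'button',len(P),P.mean(0).round(4),'exp',[.5803,-.0615])
E
cat > d.py <<'E'
import sys
from h import *
o=observe();p=o["position"]*1000;Rm=R.from_quat(o["ee_rot"]).as_matrix()
print('t',o["time"],'p',p.round(1),'yaw',round(np.arctan2(Rm[1,0],Rm[0,0]),4),'zaxis',Rm[:,2].round(4),'F',o["contact_force"].round(1),'M',o["moment"].round(2),'open',round(o["opening"]*1000,1))
if len(sys.argv)>3: print('delta tool',(Rm.T@(np.array(sys.argv[1:4],float)-p)).round(1))
E
python3 m2.py; python3 d.py 446 -277.5 235
```

```text
top button 17 [ 0.5766 -0.0575  0.0454] exp [0.5803, -0.0615]
scene button 12 [ 0.579  -0.0618  0.0471] exp [0.5803, -0.0615]
t 1.35 p [ 445.4 -277.7  300.9] yaw 0.0917 zaxis [-4.e-04  3.e-04 -1.e+00] F [ 0.6  0.1 -0.3] M [-0.05 -0.02  0.  ] open 60.3
delta tool [ 0.6 -0.2 65.9]
```

Request:
play_rows(deltas="0.5 0 25 0;0 0 25 0;0 0 16 0;0 0 0 0")

```text
time: 1.85
position: [0.4447, -0.2789, 0.2341]
ee_rot: [0.999, 0.046, -0.001, -0.001]
contact_force: [0.3, -0.7, -0.5]
opening: 0.0597
```

Request:
play_rows(deltas="0 0 0 0;0 0 0 0;0 0 0 0;0 0 0 0;0 0 0 0", jaw=5)

```text
time: 2.48
position: [0.4458, -0.2797, 0.2369]
ee_rot: [0.999, 0.046, 0.001, 0.001]
contact_force: [-0.8, -0.0, 6.1]
opening: 0.0125
```

Request:
play_rows(deltas="0 0 -25 0;0 0 -25 0;0 0 -20 0;0 0 0 0")

```text
time: 2.98
position: [0.4458, -0.2796, 0.3074]
ee_rot: [0.999, 0.046, 0.001, 0.001]
contact_force: [0.4, 0.4, -0.4]
opening: 0.0132
```

```bash
cat > look.py <<'E'
import sys
from h import *
import pickle
# look.py tag u0 u1 v0 v1 (scene raw px crop) ; dumps both
tag=sys.argv[1]
for n in("scene","top"):
    f=grab_frame(n);pickle.dump(f,open(f'{n}_{tag}.pkl','wb'))
    if n=="scene" and len(sys.argv)>2:
        a,b,c,d=map(int,sys.argv[2:6]);im=f["img"][c:d,a:b,::-1];s=min(800/(b-a),600/(d-c))
        cv2.imwrite(f'pics/{tag}.png',cv2.resize(im,None,fx=s,fy=s,interpolation=cv2.INTER_CUBIC))
E
python3 look.py g1 90 250 90 210; python3 d.py 579.5 -61 300
```

```text
t 3.075 p [ 445.1 -279.1  305. ] yaw 0.0918 zaxis [-8.e-04  7.e-04 -1.e+00] F [ 0.3  0.4 -0.5] M [ 0.04 -0.    0.05] open 12.9
delta tool [ 153.8 -204.8    5. ]
```

View pics/g1.png

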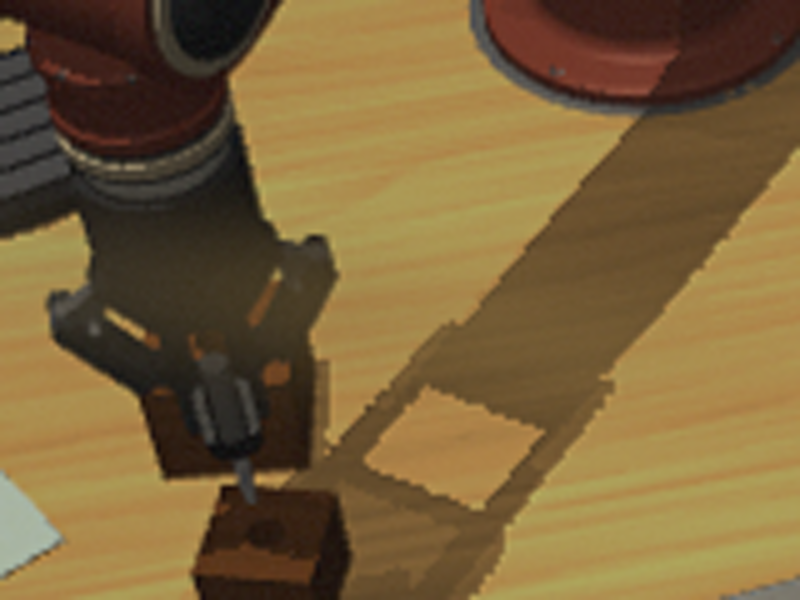

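The picture shows the stylus gripped just above its collar, with the tip at about (248,495) clear of the holder. I'll measure the shaft's position relative to the TCP, then move over the button.

Request:
play_rows(deltas="31 -41 0 0;31 -41 0 0;31 -41 0 0;31 -41 0 0;30 -41 0 0")

```text
time: 3.7
position: [0.5801, -0.0593, 0.3038]
ee_rot: [0.999, 0.046, -0.001, -0.0]
contact_force: [0.3, -0.5, -1.1]
opening: 0.0131
```

```bash
python3 - <<'E'
from h import *
import pickle
f=pickle.load(open('scene_g1.pkl','rb'));P=cloud(f)[170:195,130:148].reshape(-1,3)
for zl in range(68,125,6):
    Q=P[(P[:,2]*1000>zl)&(P[:,2]*1000<zl+6)&(abs(P[:,0]-.446)<.03)]*1000
    if len(Q): print(zl,len(Q),Q.mean(0).round(1),np.ptp(Q,0).round(1))
E
python3 look.py g2 200 330 140 237; python3 d.py 579.5 -61 290
```

```text
74 2 [ 446.6 -279.3   79.2] [2.3 5.1 0.1]
80 3 [ 450.2 -279.5   83.9] [3.4 2.1 2.5]
86 4 [ 448.6 -279.5   89.1] [1.  4.6 4.2]
92 6 [ 448.1 -278.1   95.1] [6.1 5.7 3.9]
98 5 [ 449.8 -280.8  101.6] [3.3 5.  4.2]
104 4 [ 449.6 -278.9  105.9] [4.3 4.9 3.9]
110 3 [ 450.1 -278.6  111. ] [0.6 4.5 1.9]
122 28 [ 454.  -277.3  125.8] [13.9 26.6  5.9]
t 3.8 p [580.9 -57.4 303.9] yaw 0.0967 zaxis [-0.002   0.0019 -1.    ] F [-0.8 -1.2 -1. ] M [ 0.01 -0.   -0.08] open 12.9
delta tool [-1.7  3.5 13.9]
```

View pics/g2.png

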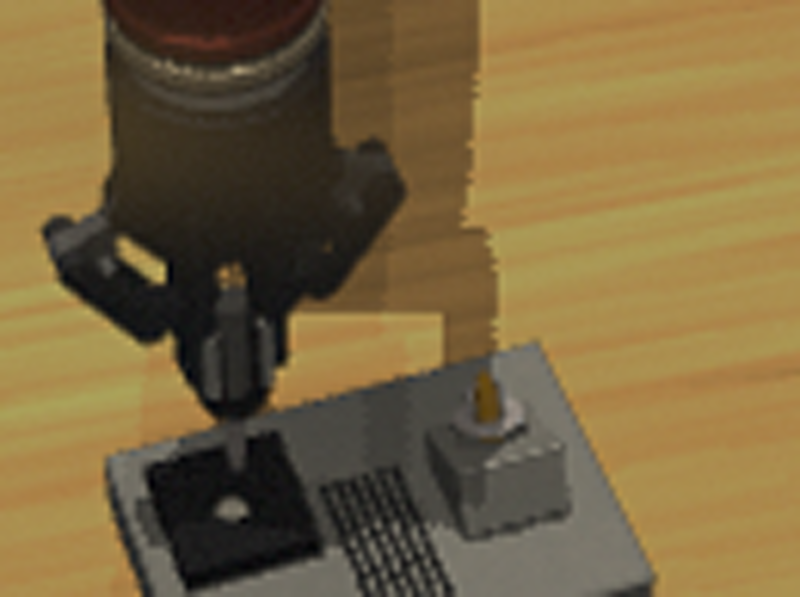

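The picture shows the tip at (237,470), above and behind the white button at (232,510), as expected for a tip still about 20 mm above the pod. I'll correct sideways and go down into the recess.

Request:
play_rows(deltas="-1 2.5 8 0;0 0 8 0;0 0 5 0;0 0 0 0")

```text
time: 4.3
position: [0.5786, -0.0643, 0.2838]
ee_rot: [0.999, 0.045, -0.001, -0.0]
contact_force: [0.3, -0.2, -0.0]
opening: 0.0126
```

```bash
python3 look.py g3 225 275 180 220; python3 d.py 579.5 -61 272;python3 d.py 579.5 -61 272
```

```text
t 4.4 p [579.1 -64.1 284.8] yaw 0.091 zaxis [ 2.e-04 -0.e+00 -1.e+00] F [ 0.2 -0.2 -0.2] M [-0.04 -0.03 -0.06] open 12.6
delta tool [ 0.7 -3.  12.8]
t 4.4 p [579.1 -64.1 284.8] yaw 0.091 zaxis [ 2.e-04 -0.e+00 -1.e+00] F [ 0.2 -0.2 -0.2] M [-0.04 -0.03 -0.06] open 12.6
delta tool [ 0.7 -3.  12.8]
```

View pics/g3.png

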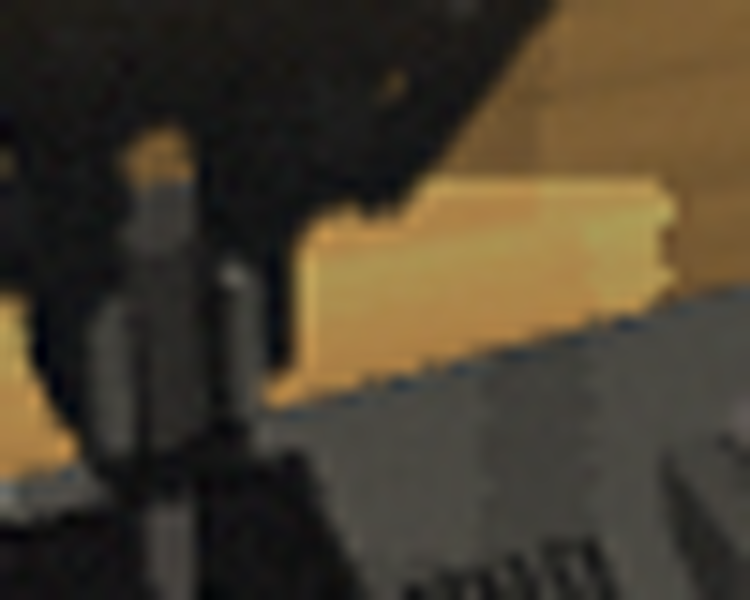

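The crop cut off the tip. The readings now agree with the commanded pose, so the earlier offset was lag. I'll shift 2.8 mm in y and press, watching the force.

Request:
play_rows(deltas="0.5 -2.8 0 0;0 0 0 0;0 0 3 0;0 0 3 0;0 0 0 0")

```text
time: 5.03
position: [0.5792, -0.0607, 0.2781]
ee_rot: [0.999, 0.046, -0.0, -0.0]
contact_force: [-0.5, 0.5, -1.1]
opening: 0.0132
```

```bash
python3 look.py g4 215 275 190 235; python3 d.py 579.5 -61 272
```

```text
t 5.125 p [579.4 -60.7 278.5] yaw 0.0918 zaxis [-3.e-04  1.e-04 -1.e+00] F [ 0.4 -0.2 -0.2] M [-0.02 -0.04  0.  ] open 13.0
delta tool [0.1 0.3 6.5]
```

View pics/g4.png

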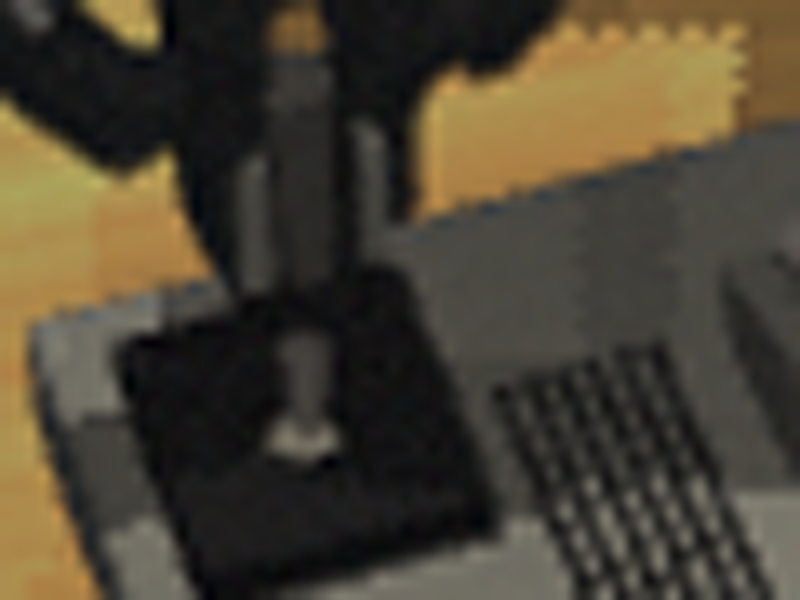

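The tip at (308,430) is right over the white button at (303,443), inside the recess. Now I'll press.

Request:
play_rows(deltas="0 0 3 0;0 0 2 0;0 0 2 0;0 0 0 0")

```text
time: 5.62
position: [0.5798, -0.0608, 0.2727]
ee_rot: [0.999, 0.046, 0.001, 0.0]
contact_force: [-1.8, -0.5, 5.1]
opening: 0.0131
```

Request:
play_rows(deltas="0 0 1 0;0 0 1 0;0 0 0 0")

```text
time: 6.0
position: [0.5802, -0.0608, 0.2725]
ee_rot: [0.999, 0.046, 0.001, 0.0]
contact_force: [-3.3, 0.7, 11.7]
opening: 0.0129
```

It bottomed out: 11.7 N with no further travel. I'll retreat and return over the holder.

Request:
play_rows(deltas="0 0 -12 0;0 0 -15 0;0 0 -11 0;0 0 0 0")

```text
time: 6.5
position: [0.5797, -0.0608, 0.3091]
ee_rot: [0.999, 0.046, 0.001, 0.0]
contact_force: [-0.2, 0.1, 0.4]
opening: 0.013
```

Request:
play_rows(deltas="-31 41 0 0;-31 41 0 0;-31 41 0 0;-31 41 0 0;-29.5 41.3 0 0")

```text
time: 7.12
position: [0.4441, -0.2803, 0.3071]
ee_rot: [0.999, 0.046, -0.0, -0.0]
contact_force: [0.4, -0.6, 0.5]
opening: 0.013
```

Request:
play_rows(deltas="0 0 0 0;0 0 0 0")

```text
time: 7.38
position: [0.4453, -0.279, 0.3072]
ee_rot: [0.999, 0.046, -0.0, -0.001]
contact_force: [-0.6, 0.9, -0.0]
opening: 0.0129
```

```bash
python3 look.py g5 110 190 150 210; python3 d.py 445.6 -279.4 235; python3 - <<'E'
from h import *
import pickle
f=pickle.load(open('scene_g5.pkl','rb'));P=cloud(f)[165:200,125:152].reshape(-1,3)
for zl in range(62,125,6):
    Q=P[(P[:,2]*1000>zl)&(P[:,2]*1000<zl+6)&(abs(P[:,0]-.446)<.03)]*1000
    if len(Q): print(zl,len(Q),Q.mean(0).round(1),np.ptp(Q,0).round(1))
E
```

```text
t 7.475 p [ 445.8 -278.3  307.3] yaw 0.0932 zaxis [-3.e-04  7.e-04 -1.e+00] F [-0.9  0.5 -1.2] M [-0.03  0.02 -0.04] open 13.3
delta tool [-0.3  1.1 72.3]
74 1 [ 448.7 -279.3   79.7] [0. 0. 0.]
80 5 [ 447.5 -277.3   82.3] [3.8 2.9 3.7]
86 5 [ 447.5 -277.4   89.9] [4.7 5.7 5.3]
92 6 [ 448.  -278.9   95.2] [5.  4.8 4.7]
98 5 [ 447.3 -276.6  102.2] [5.7 5.5 3. ]
104 5 [ 448.3 -279.7  107.1] [5.  5.  2.2]
110 2 [ 450.2 -276.   112.2] [2.  0.4 1.3]
122 32 [ 453.7 -276.6  126.2] [12.7 22.2  4.7]
```

View pics/g5.png

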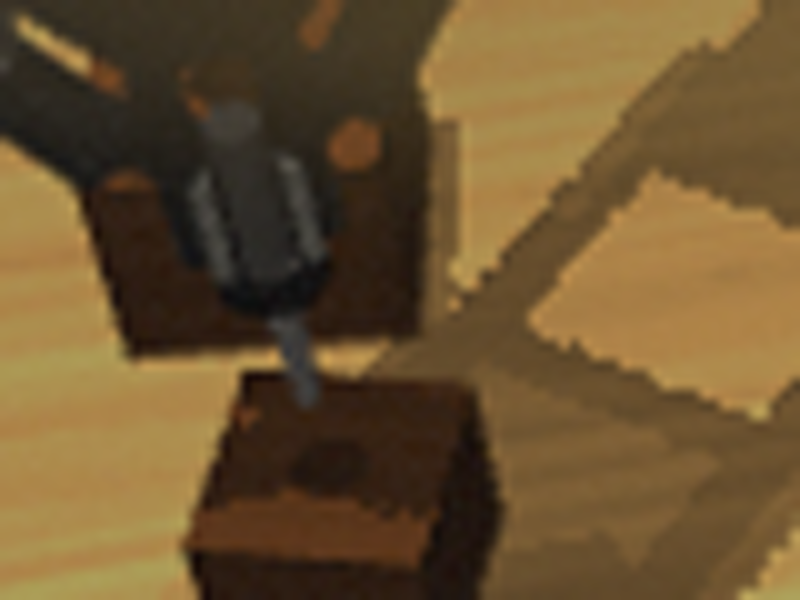

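The stylus is upright. Extending the shaft from its tip at (308,400) runs straight into the hole at (328,465). I'll lower it and release.

Request:
play_rows(deltas="0 0.5 15 0;0 0 20 0;0 0 20 0;0 0 12 0;0 0 0 0")

```text
time: 8.1
position: [0.4452, -0.279, 0.2391]
ee_rot: [0.999, 0.046, -0.001, -0.001]
contact_force: [-0.5, -0.1, 0.4]
opening: 0.013
```

Request:
play_rows(deltas="0 0 2 0;0 0 0 0")

```text
time: 8.35
position: [0.4457, -0.2799, 0.2394]
ee_rot: [0.999, 0.046, 0.0, 0.0]
contact_force: [-0.4, -0.3, 0.3]
opening: 0.013
```

Request:
play_rows(deltas="0 0 1.5 0;0 0 0 0;0 0 0 0")

```text
time: 8.72
position: [0.4454, -0.2798, 0.2373]
ee_rot: [0.999, 0.046, 0.0, 0.0]
contact_force: [-0.1, 0.4, -0.8]
opening: 0.013
```

Request:
play_rows(deltas="0 0 0 0;0 0 0 0;0 0 0 0;0 0 0 0", jaw=60)

```text
time: 9.22
position: [0.4454, -0.2798, 0.2372]
ee_rot: [0.999, 0.046, 0.0, 0.0]
contact_force: [0.6, 0.1, 0.5]
opening: 0.0595
```

Request:
play_rows(deltas="0 0 -20 0;0 0 -25 0;0 0 -25 0;0 0 0 0")

```text
time: 9.72
position: [0.4461, -0.2803, 0.3096]
ee_rot: [0.999, 0.046, 0.002, 0.002]
contact_force: [-0.5, 0.6, -0.2]
opening: 0.0595
```

```bash
python3 look.py g6; python3 d.py 480.8 302 300; python3 - <<'E'
from h import *
import pickle
for n,(u0,u1,v0,v1) in (("scene",(127,163,175,220)),("top",(336,374,198,234))):
    f=pickle.load(open(n+'_g6.pkl','rb'));P=cloud(f)[v0:v1,u0:u1].reshape(-1,3)*1000
    P=P[(abs(P[:,0]-446)<32)&(abs(P[:,1]+278)<32)]
    for zl in range(46,135,10):
        Q=P[(P[:,2]>zl)&(P[:,2]<zl+10)]
        if len(Q): print(n,zl,len(Q),Q.mean(0).round(1),np.ptp(Q,0).round(1))
E
```

```text
t 9.825 p [ 445.2 -279.6  306.6] yaw 0.0918 zaxis [-4.e-04  3.e-04 -1.e+00] F [-0.1 -1.2 -0.5] M [ 0.01  0.03 -0.  ] open 59.9
delta tool [  88.7 -575.9    6.7]
scene 46 338 [ 451.7 -277.2   51.9] [63.8 63.8 10. ]
scene 56 55 [ 450.  -277.8   58.6] [46.8 53.3  8.2]
scene 66 15 [ 450.6 -278.4   71.1] [ 9.2 12.5  8.4]
scene 76 17 [ 450.6 -279.    81. ] [ 9.4 12.2  8.7]
scene 86 16 [ 450.8 -278.8   92.1] [ 9.6 13.8  8.9]
scene 96 21 [ 449.2 -278.3  102.4] [19.1 12.7  8.5]
scene 106 14 [ 447.1 -279.9  108.3] [12.6 10.3  5.2]
top 46 58 [ 458.3 -270.7   51.4] [60.6 46.5  9.1]
top 56 5 [ 463.9 -258.9   57.3] [11.8 17.1  1.3]
```

The stylus is upright in the holder: its top is at about 107 mm and its axis at about (447,-278.5). Next is the antenna. The wrist can't tilt, so I'll grip the neck and pivot the antenna 25° about the pad axis by pushing its cup against the radio's back edge.

Request:
play_rows(deltas="9 -57 0 0;9 -58 0 0;9 -58 0 0;9 -58 0 0;9 -58 0 0")

```text
time: 10.45
position: [0.4629, 0.014, 0.3055]
ee_rot: [0.999, 0.046, -0.001, -0.0]
contact_force: [1.2, -0.1, 0.6]
opening: 0.0601
```

Request:
play_rows(deltas="9 -57 0 0;9 -58 0 0;9 -58 0 0;9 -58 0 0;8 -56 0 0")

```text
time: 11.08
position: [0.4805, 0.3038, 0.3051]
ee_rot: [0.999, 0.046, -0.001, 0.001]
contact_force: [1.8, 0.1, -0.2]
opening: 0.0597
```

Request:
play_rows(deltas="0 0 0 0;0 0 0 0")

```text
time: 11.32
position: [0.4807, 0.3018, 0.3053]
ee_rot: [0.999, 0.046, -0.001, 0.001]
contact_force: [-0.4, 0.6, 0.2]
opening: 0.06
```

```bash
python3 d.py 480.8 302 215
```

```text
t 11.325 p [480.7 301.8 305.3] yaw 0.0923 zaxis [-0.0028 -0.0017 -1.    ] F [-0.4  0.6  0.2] M [ 0.06  0.01 -0.01] open 60.0
delta tool [ 0.4 -0.4 90.3]
```

Request:
play_rows(deltas="0 0 30 0;0 0 30 0;0 0 20 0;0 0 10 0;0 0 0 0")

```text
time: 11.95
position: [0.4812, 0.3015, 0.2167]
ee_rot: [0.999, 0.046, -0.0, 0.0]
contact_force: [0.5, 0.4, -0.2]
opening: 0.0604
```

Request:
play_rows(deltas="0 0 0 0;0 0 0 0;0 0 0 0;0 0 0 0;0 0 0 0", jaw=8, grip_force=30)

```text
time: 12.58
position: [0.4817, 0.3022, 0.2182]
ee_rot: [0.999, 0.046, 0.001, -0.0]
contact_force: [-1.4, 0.6, 5.3]
opening: 0.0149
```

Request:
play_rows(deltas="0 0 -15 0;0 0 -30 0;0 0 -30 0;0 0 -25 0;0 0 0 0")

```text
time: 13.2
position: [0.4818, 0.3022, 0.32]
ee_rot: [0.999, 0.046, 0.002, -0.001]
contact_force: [-0.2, 0.3, -0.7]
opening: 0.015
```

```bash
python3 d.py 676.8 22.6 315; python3 look.py g7
```

```text
t 13.2 p [481.8 302.2 320. ] yaw 0.0918 zaxis [ 0.0046  0.0021 -1.    ] F [-0.2  0.3 -0.7] M [ 0.01 -0.02  0.02] open 15.0
delta tool [168.5 296.3   5.3]
```

Request:
play_rows(deltas="28 49 0 0;28 49 0 0;28 49 0 0;28 49 0 0;28 49 0 0")

```text
time: 13.92
position: [0.6433, 0.0692, 0.3147]
ee_rot: [0.999, 0.046, -0.002, -0.0]
contact_force: [0.7, 0.6, -0.8]
opening: 0.0152
```

Request:
play_rows(deltas="28 51 0 0;0 0 0 0;0 0 0 0")

```text
time: 14.3
position: [0.675, 0.0227, 0.315]
ee_rot: [0.999, 0.046, -0.002, -0.0]
contact_force: [-1.2, -0.6, -1.5]
opening: 0.0154
```

```bash
python3 d.py 676.8 22.6 240; python3 look.py g8 230 390 110 230
```

```text
t 14.3 p [675.   22.7 315. ] yaw 0.0914 zaxis [-3.7e-03  8.0e-04 -1.0e+00] F [-1.2 -0.6 -1.5] M [-0.   -0.01  0.01] open 15.4
delta tool [ 2.   0.4 75. ]
```

View pics/g8.png

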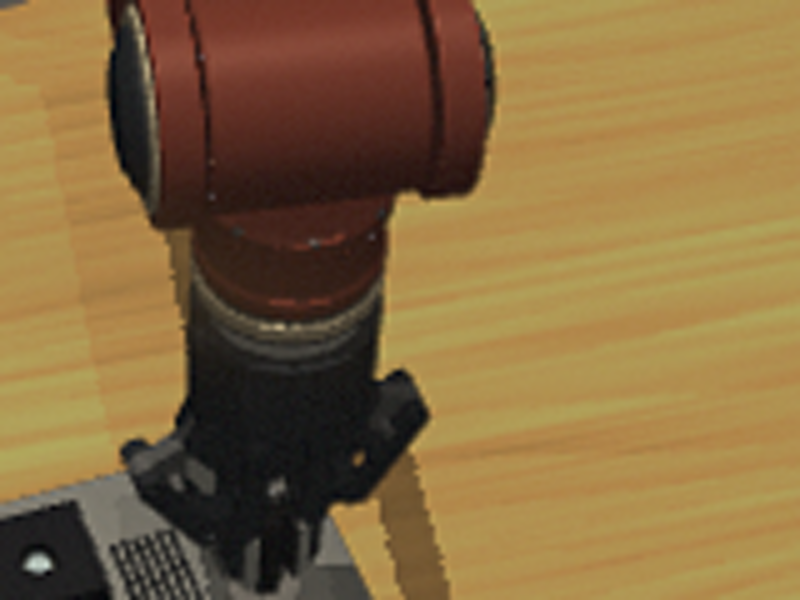

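The arm is holding the antenna behind the radio. The crop ends just above the cup at (265,590). I'll go down behind the radio and push gently towards it.

Request:
play_rows(deltas="2 0 20 0;0 0 25 0;0 0 20 0;0 0 10 0;0 0 0 0")

```text
time: 15.02
position: [0.6773, 0.023, 0.2409]
ee_rot: [0.999, 0.046, -0.001, -0.0]
contact_force: [0.1, -0.3, -0.7]
opening: 0.0151
```

Request:
play_rows(deltas="-4 0 0 0;-3 0 0 0;-3 0 0 0;0 0 0 0;0 0 0 0")

```text
time: 15.65
position: [0.6687, 0.0219, 0.2439]
ee_rot: [0.999, 0.046, 0.003, 0.0]
contact_force: [5.5, 1.1, -0.6]
opening: 0.0152
```

Request:
play_rows(deltas="-3 0 0 0;-3 0 0 0;0 0 0 0")

```text
time: 16.02
position: [0.6632, 0.0214, 0.2449]
ee_rot: [0.999, 0.046, 0.004, -0.0]
contact_force: [4.7, 1.9, -0.1]
opening: 0.0154
```

```bash
python3 d.py 649.6 20 240; python3 look.py g9 230 330 190 265
```

```text
t 16.025 p [663.2  21.4 244.9] yaw 0.0916 zaxis [ 8.4e-03  4.0e-04 -1.0e+00] F [ 4.7  1.9 -0.1] M [ 0.23 -1.18  0.06] open 15.4
delta tool [-13.7   0.2   4.8]
```

View pics/g9.png

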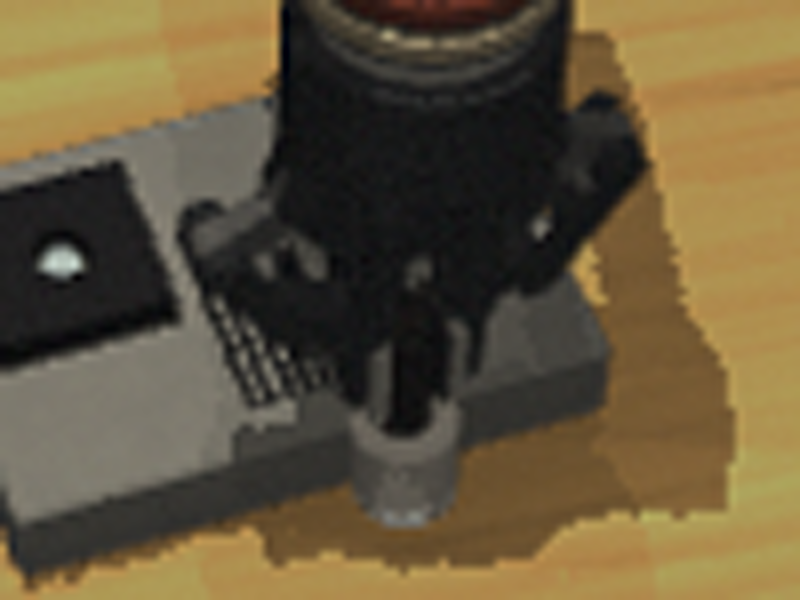

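The mouth at (410,515) is swinging out towards the camera while the neck leans back over the radio, so the pivot works at only about 5 N. I'll keep going.

Request:
play_rows(deltas="-4 0 0 0;-4 0 0 0;-4 0 0 0;-2 0 0 0;0 0 0 0")

```text
time: 16.75
position: [0.6497, 0.0202, 0.2457]
ee_rot: [0.999, 0.046, 0.005, -0.0]
contact_force: [6.6, 1.6, 3.0]
opening: 0.015
```

```bash
python3 d.py 649.6 20 240
```

```text
t 16.75 p [649.7  20.2 245.7] yaw 0.0916 zaxis [ 1.020e-02  7.000e-04 -9.999e-01] F [6.6 1.6 3. ] M [ 0.34 -1.29  0.01] open 15.0
delta tool [-0.2  0.2  5.7]
```

Request:
play_rows(deltas="10 0 0 0;20 0 -20 0;0 0 -30 0;0 0 0 0")

```text
time: 17.25
position: [0.6787, 0.0227, 0.2948]
ee_rot: [0.999, 0.046, 0.002, 0.0]
contact_force: [-0.9, 0.4, -1.2]
opening: 0.0151
```

```bash
python3 look.py g10 240 340 190 265; python3 d.py; cat > tilt.py <<'E'
import sys,pickle
from h import *
# antenna axis estimate in world from clouds: python tilt.py tag
o=observe();p=o["position"]*1000;g=p+R.from_quat(o["ee_rot"]).as_matrix()@np.array([0,0,155])
f=pickle.load(open(f'scene_{sys.argv[1]}.pkl','rb'));P=cloud(f).reshape(-1,3)*1000
q=P-g;c,s=np.cos(.0915),np.sin(.0915);X=q[:,0]*c+q[:,1]*s;Y=-q[:,0]*s+q[:,1]*c;Z=q[:,2]
m=(abs(Y)<30)&(X>-30)&(X<60)&(Z<5)&(Z>-90)
for z in range(-75,5,5):
    k=m&(Z>=z)&(Z<z+5)
    if k.sum()>2: print(z+2.5,k.sum(),'X',np.percentile(X[k],[10,50,90]).round(1),'Y',np.percentile(Y[k],[5,50,95]).round(1))
E
python3 tilt.py g10
```

```text
t 17.35 p [677.3  22.8 291.1] yaw 0.0918 zaxis [-0.0017 -0.     -1.    ] F [-1.   0.  -1.4] M [-0.01  0.07 -0.01] open 15.3
-52.5 16 X [21.6 32.1 35.9] Y [-15.2  -5.3  11.6]
-47.5 22 X [27.  32.6 35.6] Y [-14.4  -4.1  12.5]
-42.5 25 X [22.  32.1 35.8] Y [-14.8  -4.2   9.4]
-37.5 29 X [22.3 29.9 33.4] Y [-14.7  -3.8  13.8]
-32.5 31 X [ 5.4 26.9 31.8] Y [-15.4  -0.3  14.3]
-27.5 58 X [12.9 20.4 28.9] Y [-14.6  -7.1  11.4]
-22.5 34 X [16.6 21.9 28.5] Y [-8.3 -0.8 10.3]
-17.5 12 X [15.1 17.2 20. ] Y [-7.4 -3.2  5.3]
-12.5 20 X [12.3 15.2 17.7] Y [-14.   -1.2   8.3]
-7.5 19 X [11.3 14.  15.7] Y [-17.7  -2.7  11.9]
-2.5 27 X [ 8.8 12.5 15.3] Y [-20.4   1.6  20.2]
2.5 33 X [ 9.2 12.2 14.6] Y [-20.3  -4.1  15.1]
```

View pics/g10.png

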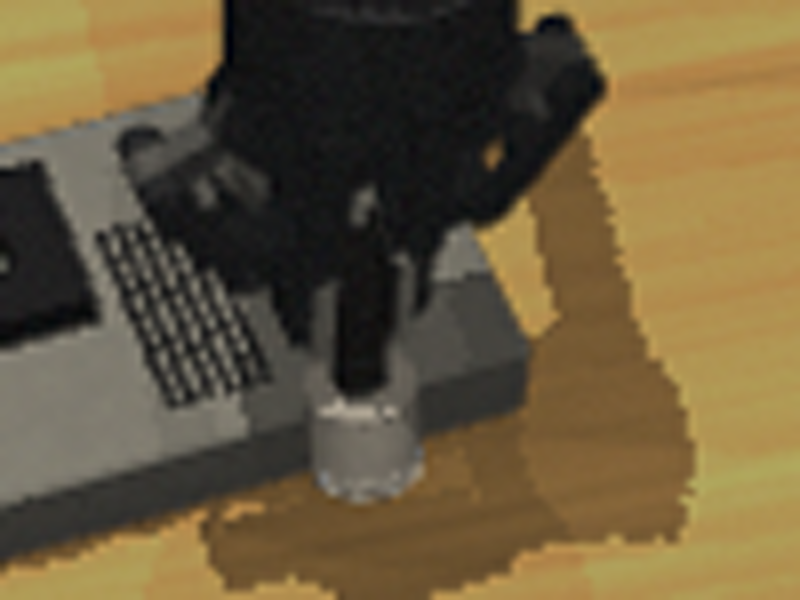

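The antenna is now clearly tilted, with the mouth at (370,490) towards the camera and the neck at (360,330). I'll fit its axis by least squares.

```bash
cat > fit.py <<'E'
import sys,pickle
from h import *
from scipy.optimize import least_squares
o=observe();p=o["position"]*1000;g=p+R.from_quat(o["ee_rot"]).as_matrix()@np.array([0,0,155])
f=pickle.load(open(f'scene_{sys.argv[1]}.pkl','rb'));P=cloud(f).reshape(-1,3)*1000
q=P-g;c,s=np.cos(.0918),np.sin(.0918);Q=np.stack([q[:,0]*c+q[:,1]*s,-q[:,0]*s+q[:,1]*c,q[:,2]],1)
def fr(v,Q):  # v: x0,y0,theta(lean to -x),phi(lean to +y),L (pivot above mouth)
    u=np.array([-np.sin(v[2]),np.sin(v[3]),0]);u[2]=np.sqrt(1-u@u)
    d=Q-np.array([v[0],v[1],0]);h=d@u;r=np.linalg.norm(d-np.outer(h,u),axis=1);return h,r
def res(v,Q):
    h,r=fr(v,Q);a=h+v[4]
    # signed dist to stepped solid
    dn=r-8; dc=np.maximum(r-16,a-30); dc=np.where((r>16)&(a>30),np.hypot(r-16,a-30),dc)
    return np.minimum(dn,dc)
v=np.array([0,0,.42,0,60.])
for it in range(4):
    h,r=fr(v,Q);a=h+v[4]
    m=(a>3)&(a<58)&(r<22)&(abs(Q[:,1]-v[1])<np.where(a>34,6,15))&(abs(res(v,Q))<5)&(Q[:,2]<0)
    S=least_squares(res,v,args=(Q[m],),loss='soft_l1',f_scale=1.);v=S.x
sd=np.sqrt(np.diag(np.linalg.inv(S.jac.T@S.jac)))*1.5
print('n',m.sum(),'x0 y0 th phi L',v.round(3),'sd',sd.round(3),'rms',res(v,Q[m]).std().round(2))
E
python3 fit.py g10
```

```text
n 229 x0 y0 th phi L [ 5.2590e+00  6.8000e-02  2.8600e-01 -6.0000e-03  5.9264e+01] sd [0.475 0.697 0.012 0.017 0.358] rms 1.27
```

The fit gives a tilt of about 0.29 rad with a 1.3 mm residual, and the neck slope agrees at about 0.31. The target is 0.44, so I'll push once more, 6.5 mm further.

Request:
play_rows(deltas="0 0 25 0;0 0 25 0;-15 0 0 0;-10 0 0 0;-5 0 0 0")

```text
time: 17.98
position: [0.6483, 0.0201, 0.2424]
ee_rot: [0.999, 0.046, 0.003, -0.0]
contact_force: [6.7, 0.8, 0.3]
opening: 0.015
```

Request:
play_rows(deltas="-3 0 0 0;-3 0 0 0;-1 0 0 0;0 0 0 0")

```text
time: 18.48
position: [0.6421, 0.0195, 0.2436]
ee_rot: [0.999, 0.046, 0.004, 0.0]
contact_force: [7.2, 0.5, -0.4]
opening: 0.0145
```

Request:
play_rows(deltas="10 0 0 0;27 0 -20 0;0 0 -30 0;0 0 0 0;0 0 0 0")

```text
time: 19.1
position: [0.677, 0.0228, 0.2904]
ee_rot: [0.999, 0.046, -0.001, -0.0]
contact_force: [-0.6, -0.6, -0.8]
opening: 0.0154
```

```bash
python3 look.py g11 ; python3 d.py;python3 fit.py g11; python3 tilt.py g11
```

```text
t 19.2 p [676.8  22.8 289.8] yaw 0.0917 zaxis [-3.9e-03  3.0e-04 -1.0e+00] F [-0.   0.4 -1.6] M [-0.06  0.04 -0.01] open 15.0
n 232 x0 y0 th phi L [4.162e+00 1.071e+00 4.220e-01 9.000e-03 6.234e+01] sd [0.609 0.836 0.014 0.02  0.421] rms 1.4
-52.5 9 X [31.9 40.  41.7] Y [-14.8  -7.9   6.6]
-47.5 24 X [34.4 40.1 43.6] Y [-14.5  -2.6  11.4]
-42.5 36 X [28.6 36.8 41.6] Y [-15.1  -4.5  14.1]
-37.5 28 X [16.6 34.8 39.1] Y [-15.1  -4.8   6.3]
-32.5 43 X [12.3 30.  36.8] Y [-14.8  -4.9  13.1]
-27.5 59 X [18.5 26.2 33.4] Y [-13.2  -3.4  12.9]
-22.5 27 X [18.8 23.8 31. ] Y [-7.  -1.6  8.6]
-17.5 19 X [12.8 17.8 22.5] Y [-12.9  -0.8   5.1]
-12.5 21 X [11.3 13.9 19.6] Y [-12.7  -0.7  10.5]
-7.5 27 X [ 7.3 11.9 16.5] Y [-19.3  -2.3  12.1]
-2.5 27 X [ 8.2 11.7 15.1] Y [-18.5  -1.8  18.6]
2.5 36 X [ 7.1 10.1 13. ] Y [-21.   -2.5  19.1]
```

The tilt is now about 0.42 rad, within tolerance. Next I'll locate the stud accurately in the same camera by fitting the radio solid and the stud cylinder.

```bash
cat > rad.py <<'E'
import pickle
from h import *
from scipy.optimize import least_squares
def sb(Q,c,hf):
    d=abs(Q-c)-hf;return np.linalg.norm(np.maximum(d,0),axis=1)+np.minimum(d.max(1),0)
def loc(v,P):
    q=P-np.array([v[0],v[1],v[3]]);c,s=np.cos(v[2]),np.sin(v[2]);return np.stack([q[:,0]*c+q[:,1]*s,-q[:,0]*s+q[:,1]*c,q[:,2]],1)
a=.4363;U=np.array([-np.sin(a),0,np.cos(a)]);FT=np.array([-5,50,64.])
def res(v,P):
    Q=loc(v,P)
    d=np.minimum(sb(Q,np.array([0,0,20]),np.array([65,95,20])),sb(Q,np.array([-15,-55,47]),np.array([28,28,7])))
    e=Q-FT;h=e@U;r=np.linalg.norm(e-np.outer(h,U),axis=1)
    st=np.maximum(r-5,h-22);co=np.maximum(r-15,h-10)
    return np.minimum(d,np.minimum(st,co))
for n in("scene","top"):
    f=pickle.load(open(n+'.pkl','rb'));P=cloud(f).reshape(-1,3)*1000
    v=np.array([590,-5.4,.0915,0.])
    for it in range(4):
        Q=loc(v,P);e=Q-FT;near=np.linalg.norm(e[:,:2],axis=1)<36
        hh=e@U;rr=np.linalg.norm(e-np.outer(hh,U),axis=1)
        stud=(hh>7)&(hh<24)&(rr<20)&(Q[:,2]>66)
        m=(((~near)&(Q[:,2]>8)&(np.hypot(Q[:,0]+15,Q[:,1]+55)>11))|stud)&(abs(Q[:,0])<80)&(abs(Q[:,1])<110)&(abs(res(v,P))<5)
        S=least_squares(res,v,args=(P[m],),loss='soft_l1',f_scale=1.);v=S.x
    print(n,m.sum(),stud.sum(),v.round(3))
    # stud only with fixed yaw,z
    k=stud&(abs(res(v,P))<6)
    S2=least_squares(lambda w:res(np.array([w[0],w[1],v[2],v[3]]),P[k]),v[:2],loss='soft_l1');print(' stud only',S2.x.round(2),k.sum())
E
python3 rad.py
```

```text
scene 3292 73 [ 5.90435e+02 -5.25100e+00  9.50000e-02  3.07000e-01]
 stud only [590.51  -4.93] 73
top 2219 50 [ 5.89688e+02 -5.08100e+00  9.10000e-02  1.48000e-01]
 stud only [589.79  -3.3 ] 49
```

Request:
play_rows(deltas="0 0 -20 0;0 0 -20 0;-28 -6 0 0;-28 -6 0 0;-28 -6 0 0")

```text
time: 19.82
position: [0.5919, 0.0331, 0.3345]
ee_rot: [0.999, 0.046, 0.001, 0.0]
contact_force: [0.4, 0.4, -0.8]
opening: 0.0148
```

Request:
play_rows(deltas="-28 -6 0 0;-26 -5.5 0 0;0 0 0 0;0 0 0 0")

```text
time: 20.32
position: [0.5382, 0.0394, 0.3338]
ee_rot: [0.999, 0.046, 0.001, 0.0]
contact_force: [0.2, -0.7, 0.0]
opening: 0.0154
```

```bash
python3 look.py g12 240 320 165 225 ; python3 d.py 536.5 39.7 307.7;python3 fit.py g12
```

```text
t 20.425 p [538.4  39.4 333.1] yaw 0.0916 zaxis [ 1.6e-03 -1.0e-04 -1.0e+00] F [-0.   0.5 -0.7] M [-0.    0.01 -0.03] open 15.5
delta tool [-1.9 -0.5 25.4]
n 201 x0 y0 th phi L [3.4290e+00 1.6930e+00 4.3200e-01 2.2000e-02 6.2397e+01] sd [0.607 0.927 0.013 0.021 0.486] rms 1.62
```

View pics/g12.png

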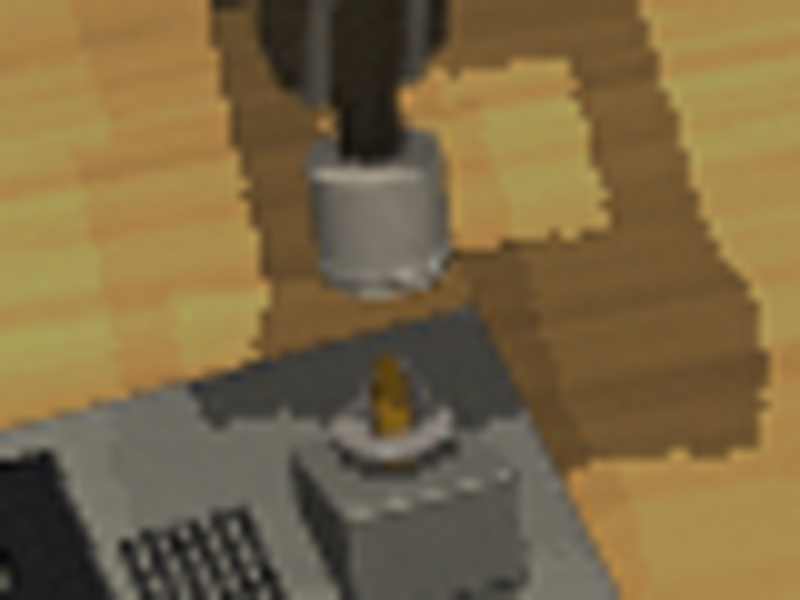

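The cup axis, from (375,150) to (384,280), lines up with the stud, whose tip is at (387,355) and foot at (395,460). The fitted tilt is 0.43. I'll move to the approach point and advance along the stud axis.

Request:
play_rows(deltas="-2 -0.3 13 0;0 0 12.4 0;0 0 0 0;0 0 0 0")

```text
time: 20.92
position: [0.5356, 0.0396, 0.3065]
ee_rot: [0.999, 0.046, -0.0, -0.0]
contact_force: [-0.3, -0.3, -0.5]
opening: 0.0149
```

```bash
python3 look.py g13 250 310 175 220 ; python3 d.py 536.5 39.7 307.7;python3 fit.py g13
```

```text
t 21.025 p [535.7  39.6 307.2] yaw 0.0918 zaxis [ 7.e-04 -1.e-04 -1.e+00] F [-0.6 -0.6 -0.8] M [-0.    0.03 -0.04] open 15.0
delta tool [ 0.8  0.  -0.5]
n 201 x0 y0 th phi L [ 2.7510e+00  2.4000e-01  4.2200e-01 -1.8000e-02  6.3955e+01] sd [0.593 0.869 0.013 0.02  0.449] rms 1.37
```

View pics/g13.png

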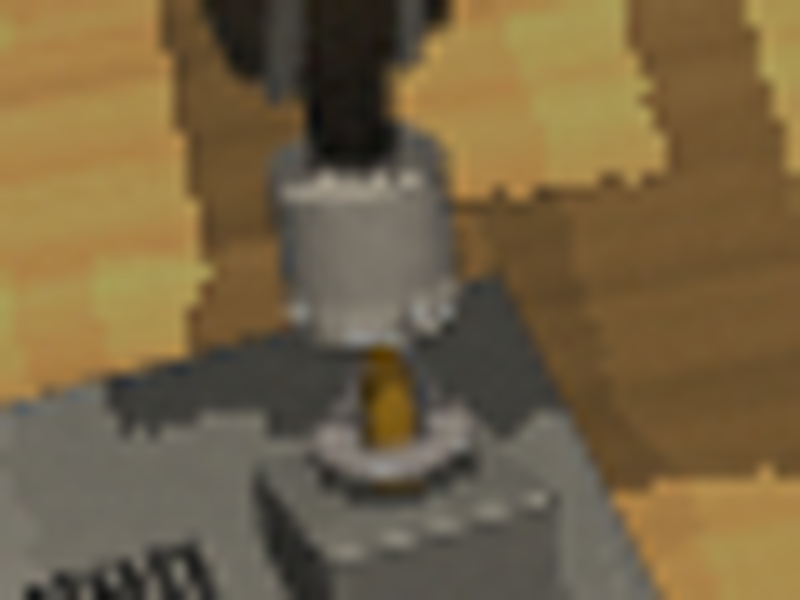

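The cup's mouth centre at (375,320) sits on the line of the stud axis, within about 1 mm. I'll advance along the axis in steps.

Request:
play_rows(deltas="2.5 0 3.6 0;1.7 0 3.6 0;1.7 0 3.6 0;0 0 0 0", grip_force=50)

```text
time: 21.52
position: [0.5413, 0.0402, 0.2954]
ee_rot: [0.999, 0.046, -0.001, -0.0]
contact_force: [0.1, 0.7, -0.1]
opening: 0.0148
```

Request:
play_rows(deltas="1.3 0 2.7 0;1.3 0 2.7 0;0 0 0 0")

```text
time: 21.9
position: [0.544, 0.0404, 0.2903]
ee_rot: [0.999, 0.046, -0.0, -0.0]
contact_force: [-0.1, 0.5, -1.1]
opening: 0.0147
```

```bash
python3 look.py g14 250 310 175 220 ; python3 d.py;python3 fit.py g14
```

```text
t 22.0 p [544.   40.4 290.5] yaw 0.0918 zaxis [-2.e-04 -0.e+00 -1.e+00] F [-0.5 -0.5 -0.2] M [-0.02  0.07 -0.02] open 14.7
n 209 x0 y0 th phi L [ 4.0510e+00  6.3800e-01  4.1100e-01 -4.0000e-03  6.2662e+01] sd [0.619 0.9   0.014 0.021 0.461] rms 1.63
```

View pics/g14.png

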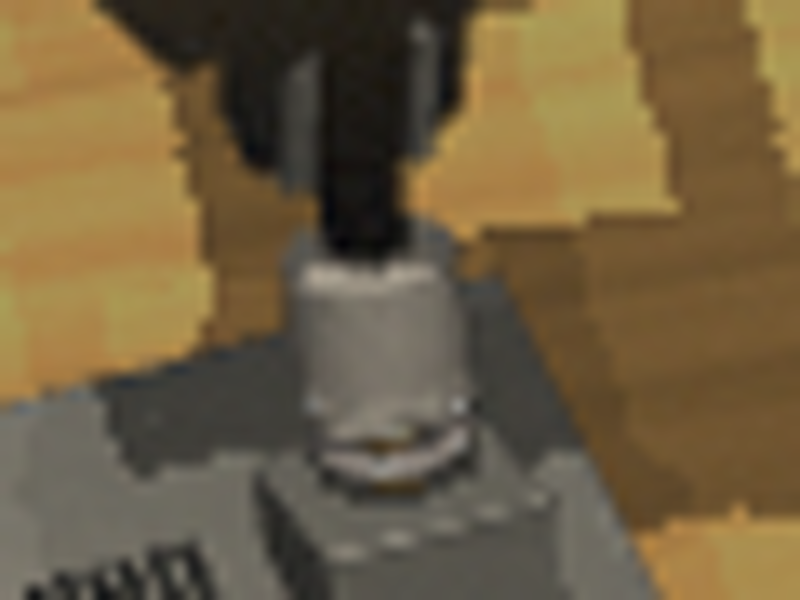

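The cup is over the stud, with its rim at about (390,430) just above the collar and no contact force. I'll keep pushing along the axis, watching force.

Request:
play_rows(deltas="0.9 0 1.8 0;0.9 0 1.8 0;0.9 0 1.8 0;0 0 0 0")

```text
time: 22.5
position: [0.5467, 0.0406, 0.2852]
ee_rot: [0.999, 0.046, -0.0, 0.0]
contact_force: [-0.0, -0.7, 0.9]
opening: 0.0148
```

Request:
play_rows(deltas="0.9 0 1.8 0;0.9 0 1.8 0;0 0 0 0")

```text
time: 22.88
position: [0.5485, 0.0408, 0.2823]
ee_rot: [0.999, 0.046, -0.001, 0.0]
contact_force: [-5.5, 0.4, 7.1]
opening: 0.0148
```

```bash
python3 look.py g15; python3 d.py;python3 fit.py g15
```

```text
t 22.975 p [548.4  40.8 282.3] yaw 0.0919 zaxis [-1.1e-03 -2.0e-04 -1.0e+00] F [-5.9  0.   7.4] M [-0.09  0.84 -0.03] open 14.6
n 208 x0 y0 th phi L [ 3.9950e+00 -7.2300e-01  4.0600e-01 -3.2000e-02  6.2646e+01] sd [0.576 0.854 0.013 0.019 0.426] rms 1.41
```

Request:
play_rows(deltas="0.3 0 1.8 0;0.3 0 1.8 0;0 0 0 0")

```text
time: 23.35
position: [0.5493, 0.0409, 0.28]
ee_rot: [0.999, 0.046, -0.0, 0.0]
contact_force: [-7.2, -0.7, 12.0]
opening: 0.0147
```

Request:
play_rows(deltas="0.5 0 1.8 0;0.5 0 1.8 0;0 0 0 0")

```text
time: 23.72
position: [0.5503, 0.041, 0.2798]
ee_rot: [0.999, 0.046, -0.002, 0.0]
contact_force: [-20.6, -0.2, 30.1]
opening: 0.0146
```

```bash
python3 look.py g16 250 310 175 220; python3 d.py;python3 fit.py g16
```

```text
t 23.825 p [550.2  41.  279.8] yaw 0.0923 zaxis [-3.1e-03 -7.0e-04 -1.0e+00] F [-20.5  -0.9  30.7] M [-0.02  3.09  0.  ] open 14.6
n 212 x0 y0 th phi L [ 3.4760e+00 -5.0800e-01  4.2000e-01 -2.0000e-02  6.2914e+01] sd [0.62  0.878 0.014 0.02  0.443] rms 1.55
```

View pics/g16.png

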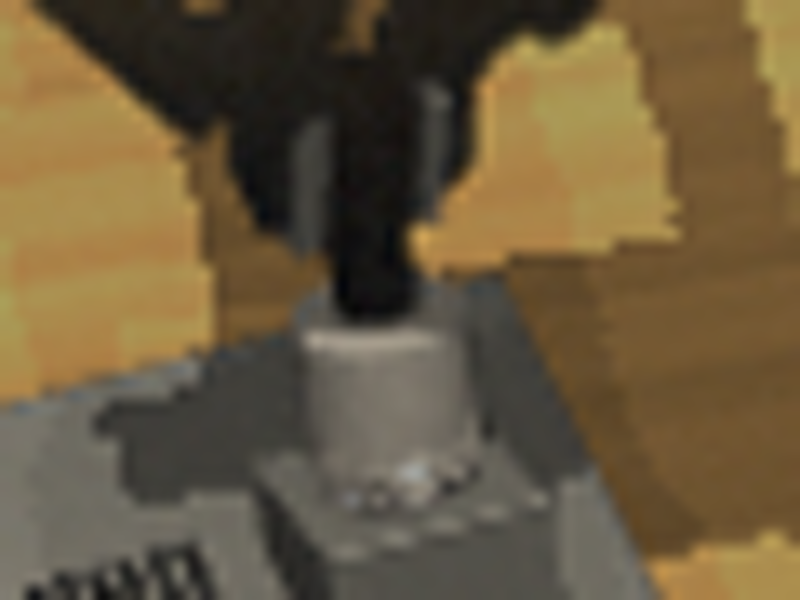

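The cup now covers the collar, right against the sloping face. The fit puts the mouth about 3.4 mm above the foot (home is 4) and within about 0.3 mm of the axis, tilted 0.42, so the collar is bottomed at about 36 N. I'll ease that to about 25 N, also taking out some side load.

Request:
play_rows(deltas="-1 0 -1.2 0;0 0 0 0;0 0 0 0;0 0 0 0")

```text
time: 24.32
position: [0.5495, 0.0409, 0.2798]
ee_rot: [0.999, 0.046, -0.0, 0.0]
contact_force: [-14.5, 0.4, 22.0]
opening: 0.0148
```

```bash
python3 look.py g17; python3 d.py;python3 fit.py g17
```

```text
t 24.425 p [549.5  40.9 279.8] yaw 0.0922 zaxis [-7.e-04 -4.e-04 -1.e+00] F [-14.   -0.2  22.4] M [-0.02  2.09  0.04] open 14.8
n 199 x0 y0 th phi L [3.8750e+00 1.1840e+00 4.2000e-01 8.0000e-03 6.2899e+01] sd [0.627 0.923 0.014 0.021 0.436] rms 1.64
```

Axial force is about 26 N with no change in depth, so it is still bottomed. Last I'll check the stylus and the bystanders, then hand in.

```bash
python3 - <<'E'
from h import *
import pickle
a=cloud(pickle.load(open('top.pkl','rb')))*1000;b=cloud(pickle.load(open('top_g17.pkl','rb')))*1000
s=.64
for n,(u0,u1,v0,v1,z) in dict(bottle=(525,585,150,210,60),stapler=(590,628,188,272,30),mouse=(245,292,160,220,15),note=(182,236,200,254,20),stylus=(530,580,315,362,65)).items():
    f=lambda P:(lambda Q:Q[Q[:,2]>z])(P[int(v0*s):int(v1*s),int(u0*s):int(u1*s)].reshape(-1,3)).mean(0).round(1)
    print(n,f(a),f(b))
print(observe()["contact_force"]); hand_in()
E
```

```text
bottle [ 727.  -265.2  145. ] [ 729.2 -267.2  135.5]
stapler [ 650.4 -375.8   70.5] [ 650.7 -376.5   67.6]
mouse [717.5 266.4  49.3] [721.1 269.4  33.2]
note [645.9 378.7  46.7] [647.6 381.7  36.1]
stylus [ 440.9 -245.6  247.2] [ 440.3 -243.5  264.3]
[-13.95850354  -0.17786708  22.38575541]
the job is handed in; nothing more can be done
```

The job is handed in at about 24.4 s of the 61 s. I got no verdict, and by my checks every step was done.

- **Button:** pressed with the stylus until it bottomed out, at 11.7 N with no further travel.
- **Stylus:** back in the middle-sized (60 mm) holder and let go. Right after release, the scene camera showed it upright at the holder's centre.
- **Antenna:** the wrist cannot tilt, so I pivoted the antenna in the grip against the radio's rear edge. The tilt fitted to about 0.42 rad, against the stud's 0.44.
- **On the stud:** I pushed it on along the stud's axis until it stopped hard.
- **Final hold:** the arm still grips the antenna with about 26 N along the axis, mouth about 3.4 mm above the foot (home is 4 mm) and within about 0.3 mm of the axis front to back, 1 mm sideways. When I eased the push from 36 N, the depth did not change, so the collar is fully down.

**Checks that were weak or disagreed:**
- **Collar travel:** I judged it from force and the camera fit, not from a direct reading. About 3–4 N of side load remains on the stud.
- **Bystanders:** the top-camera comparison shows shifts of about 5 mm or less sideways. The height readings for the bottle, mouse and note block differ by 9 to 16 mm, which I put down to stray points at object edges.
- **Stylus at the end:** the last top-view reading for it was useless, probably because the arm is in that part of the picture. I rely on the earlier check after release.

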